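# Set a scored tile over the breaking ledge

## Task

Set the scored porcelain tile up for snapping, only pushing it with the fingertips and never gripping or lifting it: slide it so that its long side lies flush against the aluminium fence and its front end hangs out over the steel-edged ledge of the snapping board, with the score line right above the ledge's edge. Then push the upright hold-down arm over so that its rubber pad comes down and rests on the tile. Leave the beaker, the dropper bottle, the tile strip and the tin standing beside the board alone.

Things in the scene. Friction and masses are not known exactly. Their poses are not given: they have to be found in the camera images.
- board: Wooden snapping board, fixed, 130 mm (x) by 230 mm (y); flat bed 30 mm above the worktop. Origin: centre of its footprint, at worktop height. x points away from the robot; the fence is on its -x side. Its -y end (robot's right) is the ledge: a steel strip level with the bed, open beyond. Along the board runs an aluminium fence 10 mm wide, 12 mm high; its inner face at board x = -30 mm.
- board_ledge (a point): The point where the outer edge of the steel ledge meets the face of the fence, at bed height; board coordinates (-30, -115, 30) mm. Axes as the board's. Overhead behind the board a fixed yellow gas rail runs along world y at x = 0.68 m, z = 0.45 m (23 mm thick): keep the wrist clear of it.
- tile: Loose white porcelain tile on the bed, 60 mm (x) by 120 mm (y), 8 mm thick, about 0.15 kg. Origin: centre of its underside. Axes roughly as the board's: its -x long side faces the fence, its -y end the ledge. Starts up to 25 mm off the fence, up to 0.1 rad askew, wholly on the bed. A dark 1.4 mm wide score line crosses its upper face 35 mm from the -y end.
- tile_score (a point): Middle of the score line on the tile's upper face; tile coordinates (0, -25, 8) mm.
- tile_front_corner (a point): Corner of the tile at its fence side and ledge end, at half thickness; tile coordinates (-30, -60, 4) mm.
- tile_rear_corner (a point): Corner of the tile at its fence side and rear end, at half thickness; tile coordinates (-30, 60, 4) mm.
- hold_arm (a joint): Hold-down arm: steel bar 24 mm wide (board y), 8 mm thick, with a black 22 mm ball at its free end, hinged behind the fence. 0: level, rubber pad resting on the tile; -0.1: pad on the bare bed; 1.57: upright; up to 1.82: leaning away from the tile. Stiff damped hinge: the arm (0.16 kg) stays put within 0.2 rad of upright; pushed further over the tile it sinks by its own weight in about 2 s.
- hold_arm_pin (a point): Middle of the arm's hinge pin, 48 mm above the worktop; board coordinates (-49, -92, 48) mm; the pin runs along board y. Two 27 mm high steel cheeks (above the bed) stand either side of the arm here.
- hold_arm_tip (a point): Centre of the black ball at the arm's free end, 100 mm from the pin. The bar spans 88 mm from the pin. With the arm down, the bar reaches from the pin to board +x across the tile, its pad over the tile from 22 to 76 mm from the pin.
- beaker: Small glass beaker, 51 mm wide, 68 mm high, standing to the right of the board; bystander. Origin: centre of its base.
- bottle: Amber dropper bottle, 35 mm wide, 102 mm high, standing to the right of the board; bystander. Origin: centre of its base.
- offcut: Narrow strip snapped off an earlier tile, 60 x 35 x 8 mm, lying on the worktop to the right; bystander. Origin: centre of its underside.
- tin: Round green tin, 67 mm wide, 39 mm high, standing on the worktop to the left of the board; bystander. Origin: centre of its base.

How it is judged:
On the way, in this order (a step that is already met when the one before it is completed fails the run):
1. the tile lies flush on the fence with its score line over the ledge's edge, the arm still up (y of tile_score in the frame of board_ledge between -0.005 and 0.005 m and x of each of tile_front_corner, tile_rear_corner in the frame of board_ledge below 0.004 m and z of tile in the frame of board_ledge between -0.003 and 0.003 m and angle between tile's own z axis and vertical below 0.04 rad and value of joint hold_arm above 1 rad), for 0.2 s.
2. the arm's pad rests on the tile (value of joint hold_arm between -0.05 and 0.05 rad and contact force between hold_arm and tile above 0.3 N), for 0.2 s.
At the end, for the whole second after the job is handed in: The tile lies flat on the bed, both ends of its long side within 4 mm of the fence, its score line within 5 mm of straight above the ledge's outer edge; the hold-down arm is down (within 0.05 rad of level) with its pad resting on the tile (more than 0.3 N); all at rest (all of step 2 and y of tile_score in the frame of board_ledge between -0.005 and 0.005 m and x of each of tile_front_corner, tile_rear_corner in the frame of board_ledge below 0.004 m and z of tile in the frame of board_ledge between -0.003 and 0.003 m and angle between tile's own z axis and vertical below 0.04 rad and linear speed of tile below 0.01 m/s and velocity of joint hold_arm between -0.05 and 0.05 rad/s); the robot touches nothing.
It fails at once if the tile is lifted off the bed or tipped (z of tile in the frame of board_ledge above 0.01 m or z of tile in the frame of board_ledge below -0.01 m or angle between tile's own z axis and vertical above 0.15 rad).
It fails at once if the glass beaker is moved by more than 20 mm or knocked over (distance of beaker from where it was at the start of the episode above 0.02 m or angle between beaker's own z axis and vertical above 0.3 rad).
It fails at once if the dropper bottle is moved by more than 20 mm or knocked over (distance of bottle from where it was at the start of the episode above 0.02 m or angle between bottle's own z axis and vertical above 0.3 rad).
It fails at once if the tile strip is moved by more than 20 mm or knocked over (distance of offcut from where it was at the start of the episode above 0.02 m or angle between offcut's own z axis and vertical above 0.3 rad).
It fails at once if the round tin is moved by more than 20 mm or knocked over (distance of tin from where it was at the start of the episode above 0.02 m or angle between tin's own z axis and vertical above 0.3 rad).
It also fails if it takes over 64 s, if anything falls off the work surface, if the arm or the gripper's body presses on something with over 40 N, if the wrist force passes 120 N, or if a joint passes its speed limit or range.

## Robot

A 6-joint arm with a two-finger parallel gripper is mounted at the origin on a cart in front of the work surface, level with it; the furniture and walls round the work are solid. World frame = base frame: x ahead of the robot, y to its left, z up, the work surface at z = 0. Lengths are in m, angles in rad, forces in N, time in s.
With the tool pointing down it reaches from about 0.325 to 1 m from the base axis. Payload 5.1 kg.
Tool frame: the origin (TCP) lies between the finger pads; the fingertips stand 17 mm ahead of it and the grasp point (between the pads) lies 2 mm behind it (manip.finger_overhang is the distance from the TCP to the fingertips, in m); z points along the fingers, y is the line along which they close (so a half turn about z gives the same grasp; the last joint's range is limited). The gripper opens to 85 mm and grips with 20 to 120 N. Pads are 22 mm wide; open, the fingers measure 114 mm over their backs; the gripper's body (76 mm by 85 mm) begins 54 mm behind the grasp point. The pads swing forward as they close: fully open they stand 13 mm farther back than shut.
Start: joints at [-1.196, 0.124, 1.65, -0, 1.367, -0.083], TCP at [0.287, -0.583, 0.248] pointing down, gripper open.
Joint ranges: [-2.61, 2.61], [-1.02, 2.33], [0.03, 2.71], [-1.35, 4.49], [0.32, 2.68], [-2.91, 2.91]. Speed limits (rad/s): [2.57, 2.57, 3.14, 3.14, 3.14, 3.14].

## Interface

Orientations are given as a rotation vector (axis times angle).
In Python, from cell import manip gives the robot as it stands.
- The arm moves only by the tool tcp_steps, called after "Call:" by a JSON object that holds its "name" and its "arguments", one argument or row to a line. Schema: {"type":"object","properties":{"increments":{"type":"object","properties":{"segments":{"type":"array","items":{"type":"array","items":{"type":"number"},"minItems":6,"maxItems":6},"minItems":1,"maxItems":12}},"additionalProperties":false,"required":["segments"]},"finger_gap":{"type":"number"},"squeeze":{"type":"number"},"only":{"type":"string"},"quiet":{"type":"boolean"},"lines":{"type":"string"}},"required":["increments"],"additionalProperties":false}. increments is an object whose key "segments" holds a list of rows, 1 to 12 of them, each of 6 numbers: dx, dy, dz in shares of the most that a row can go, 1 being 50 mm, then a rotation vector rx, ry, rz in shares of 180 degrees (1.0 is 180 degrees); each row shifts and turns the commanded pose from where the row before left it, along the tool's axes as they then stand; what a row does not reach is not made up. A row lasts 1/10 s, in which the tool goes at most 0.05 m and 0.15 rad, less where a joint would pass 70% of its speed; a pose out of reach is approached as far as the arm can. finger_gap is the opening from 0.0 (shut) to 1.0 (fully open), set as the call begins (left out keeps the last). The fingers move at their own pace and stop on an object; squeeze is the grip in N (left out, the last holds). Time passes only in rows, so rows that do not move let the fingers close. The tool returns the time, the measured TCP pose, the force, the opening and the grip force at its end. only (a regular expression) keeps the lines of the reply that match it, lines (a string "A,B") keeps lines A to B, and quiet returns only ok. Input that does not fit is refused with a message, and nothing moves.
- manip.get_state(): the state, without advancing time (a new reading comes with each control period).
- manip.grab_frame(name): name is "scene" or "top" or "wrist"; returns the picture (420x560x3 uint8, red, green, blue); there is no depth.
- manip.camera_params(name): a dict with "fx", "fy", "cx", "cy" (pixels), "k1" (the pictures are not rectified: a ray, as slopes to the right and down, at radius r is drawn at 1 + k1 r^2 times it, then the intrinsics apply), "rvec" (rotation vector, rad) and "tvec" (3), from world to camera coordinates, as OpenCV has them. Camera axes: x right, y down, z forward; pixel columns grow to the right and rows downward; lengths in m; the calibration is good to about 2 mm. A picture is of the moment at which its call begins: read the wrist's pose just before it. camera_params takes no time and is no camera call; for the wrist camera it gives the pose at the moment of the call.
- manip.sign_off(): hands the job in; it is judged then, once.
The state is a dict: "time": time; "q": joint angles; "joint_velocities": joint speeds; "joint_efforts": joint torques, N m; "position": TCP position; "orientation": TCP orientation; "wrist_force": force on the tool from outside, world axes, zero at the start; "wrist_torque": the same for the moment, N m; "finger_gap": opening from 0.0 (shut) to 1.0 (fully open); "grip_force": force on a finger pad.
Only numpy, scipy, OpenCV 4.12 (cv2) and the standard library are available. Lean on these libraries where they do the work, as an engineer would, in place of code of your own. Each camera call takes 0.05 s, during which the arm holds its last target. There are 200 camera calls.

## Working session

There is one attempt and no reset: what is moved stays moved. The work goes in short steps, Python scripts to look and compute and a tool call to move; the robot and the scene stay as the last step left them, time stands still between calls to the robot, and variables do not carry over. Pictures are saved under pics/ and viewed, at most 10 in all, crops included, and the job is handed in when it is done.

```bash
ls; mkdir -p pics; cat > h.py <<'E'
import numpy as np,cv2
from cell import manip
def P(n):
    c=manip.camera_params(n);return c,cv2.Rodrigues(np.array(c["rvec"],float))[0],np.array(c["tvec"],float)
def ray(c,R,t,u,v):
    x,y=(u-c["cx"])/c["fx"],(v-c["cy"])/c["fy"];a,b=x,y
    for _ in range(20):
        k=1+c["k1"]*(a*a+b*b);a,b=x/k,y/k
    return -R.T@t,R.T@np.array([a,b,1.])
def atz(cp,u,v,z):
    o,d=ray(*cp,u,v);return o+d*(z-o[2])/d[2]
def proj(cp,p):
    c,R,t=cp;q=R@np.array(p,float)+t;a,b=q[:2]/q[2];k=1+c["k1"]*(a*a+b*b)
    return np.array([c["fx"]*a*k+c["cx"],c["fy"]*b*k+c["cy"]])
def tri(vs):
    A=np.zeros((3,3));B=np.zeros(3)
    for cp,u,v in vs:
        o,d=ray(*cp,u,v);d/=np.linalg.norm(d);M=np.eye(3)-np.outer(d,d);A+=M;B+=M@o
    return np.linalg.solve(A,B)
E
python3 - <<'E'
from h import *
for n in("top","scene"):
    cv2.imwrite(f"pics/{n}0.png",manip.grab_frame(n)[:,:,::-1]);c,R,t=P(n);print(n,-R.T@t,R[2],c["fx"],c["k1"])
s=manip.get_state();print(s["position"],s["orientation"],s["time"],manip.finger_overhang)
E
```

```text
cell.py
pics
top [0.1739378  0.06830771 1.58084466] [ 0.21924494 -0.00624971 -0.97564983] 515.2540532877971 -0.007002752896669786
scene [-0.48924896 -1.20798418  0.77569068] [ 0.58097461  0.71276656 -0.3929788 ] 537.6226188943233 -0.19863536640499646
[ 0.28708497 -0.58255979  0.24714528] [-3.05776334e+00 -7.12450221e-01  4.41175193e-04] 0.1 0.017
```

View pics/top0.png

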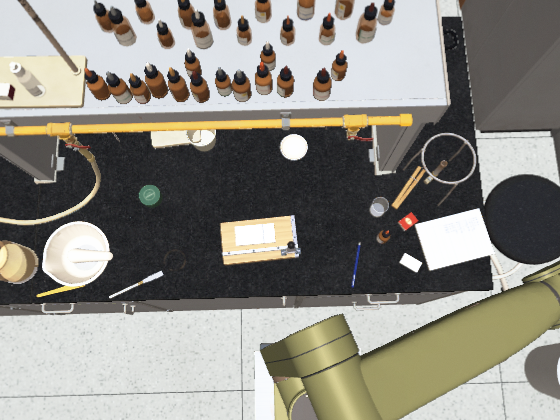

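View pics/scene0.png

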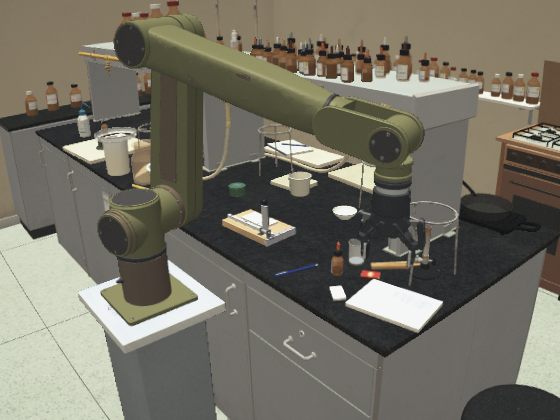

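```bash
python3 - <<'E'
from h import *
c=P("top")
for u,v in [(222,221),(295,217),(299,256),(224,264)]: print(atz(c,u,v,.03))
s=manip.get_state();R=cv2.Rodrigues(np.array(s["orientation"]))[0];print(R.round(3))
c,Rc,t=P("wrist");print(-Rc.T@t-s["position"],Rc,c)
p=np.array([.44,.09,.30]);print(R.T@(p-s["position"]))
E
```

```text
[0.53945054 0.24748767 0.03      ]
[0.54546861 0.0215652  0.03      ]
[0.42312163 0.01361144 0.03      ]
[0.4053274  0.24189457 0.03      ]
[[ 0.897  0.442 -0.001]
 [ 0.442 -0.897  0.002]
 [ 0.    -0.002 -1.   ]]
[0.06863095 0.03367256 0.12741361] [[ 0.44111164 -0.89745017 -0.00192651]
 [-0.85654559 -0.42164513  0.29756518]
 [-0.26786223 -0.12960932 -0.95469956]] {'fx': 312.7256155019685, 'fy': 312.7256155019685, 'cx': 279.3670115510505, 'cy': 212.23415079276197, 'k1': -0.05351802076959786, 'rvec': array([-2.4423111 ,  1.52045065,  0.23386628]), 'tvec': array([-0.64878778, -0.03820441,  0.38173317])}
[ 0.4344466  -0.53580965 -0.05174418]
```

The manual's scale: shifts go in shares of 50 mm and turns go in shares of 180 degrees. Converting my numbers, -0.038 m is -0.76, 0.031 m is 0.62.

Call:
{"name": "tcp_steps", "arguments": {
  "increments": {"segments":[[0.62, -0.76, 0, 0, 0, 0], [0.62, -0.76, 0, 0, 0, 0], [0.62, -0.76, 0, 0, 0, 0], [0.62, -0.76, 0, 0, 0, 0], [0.62, -0.76, 0, 0, 0, 0], [0.62, -0.76, 0, 0, 0, 0], [0.62, -0.76, 0, 0, 0, 0], [0.62, -0.76, 0, 0, 0, 0], [0.62, -0.76, 0, 0, 0, 0], [0.62, -0.76, 0, 0, 0, 0], [0.62, -0.76, 0, 0, 0, 0], [0.62, -0.76, 0, 0, 0, 0]]},
  "finger_gap": 0,
  "squeeze": 20
}}

```text
time: 1.3
position: [0.4191, -0.0076, 0.2482]
orientation: [3.059, 0.713, 0.001]
wrist_force: [1.3, -0.3, -0.1]
finger_gap: -0.001
grip_force: 0.0
```

Call:
{"name": "tcp_steps", "arguments": {
  "increments": {"segments":[[0.62, -0.76, 0, 0, 0, 0], [0.62, -0.76, 0, 0, 0, 0], [0, 0, 0, 0, 0, 0.0446], [0, 0, 0, 0, 0, 0.0414], [0, 0, 0, 0, 0, 0.0414], [0, 0, 0, 0, 0, 0], [0, 0, 0, 0, 0, 0]]}
}}

```text
time: 2.0
position: [0.4412, 0.0859, 0.248]
orientation: [3.14, 0.095, -0.001]
wrist_force: [0.6, -0.4, 0.4]
finger_gap: 0.001
grip_force: 0.0
```

```bash
python3 - <<'E'
from h import *
import pickle
c=P("wrist");im=manip.grab_frame("wrist");pickle.dump((c,im),open("w1.pkl","wb"))
cv2.imwrite("pics/w1.png",cv2.resize(im[:,:,::-1],(800,600),interpolation=cv2.INTER_CUBIC))
E
```

```text
(no output)
```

View pics/w1.png

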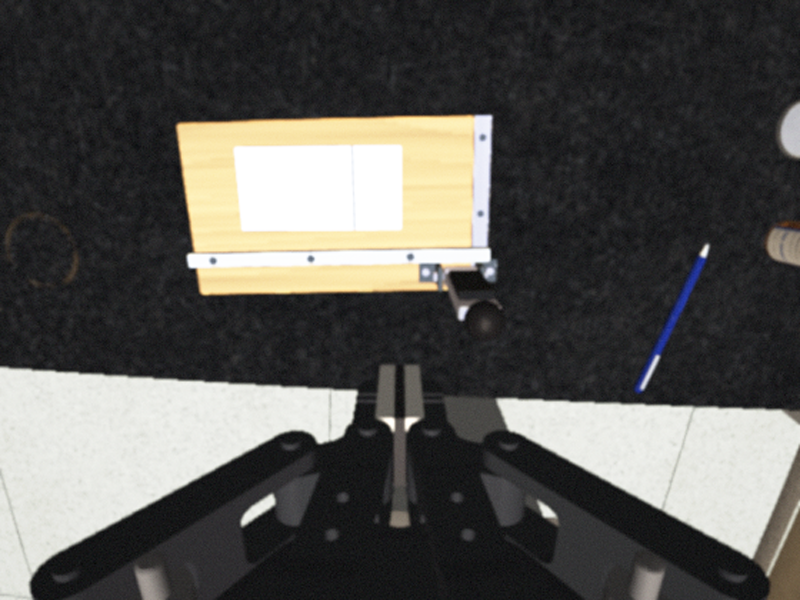

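```bash
cat >> h.py <<'E'
from scipy.optimize import least_squares
BM={"tl":(65,115,30),"tr":(65,-115,30),"fl":(-30,115,42),"fr":(-30,-115,42),"bl":(-65,115,30)}
TM={"A":(30,60,38),"B":(30,-60,38),"C":(-30,-60,38),"D":(-30,60,38),"S1":(30,-25,38),"S2":(-30,-25,38)}
def fit(cp,px,M,x0=(.48,.13,.04)):
    def tw(x,m):
        c,s=np.cos(x[2]),np.sin(x[2]);m=np.array(m)/1e3
        return [x[0]+c*m[0]-s*m[1],x[1]+s*m[0]+c*m[1],m[2]]
    f=lambda x:np.concatenate([proj(cp,tw(x,M[k]))-np.array(v) for k,v in px.items()])
    r=least_squares(f,x0,x_scale=[.01,.01,.01],loss="soft_l1");return r.x,f(r.x).reshape(-1,2).round(1)
def sub(im,px,w=3):
    g=cv2.cvtColor(im,cv2.COLOR_RGB2GRAY);p=np.float32([v for v in px.values()]).reshape(-1,1,2)
    q=cv2.cornerSubPix(g,p.copy(),(w,w),(-1,-1),(3,50,.01)).reshape(-1,2);return dict(zip(px,q.tolist()))
def rel(b,t):
    c,s=np.cos(b[2]),np.sin(b[2]);d=np.array(t[:2])-b[:2];x,y=c*d[0]+s*d[1],-s*d[0]+c*d[1];a=t[2]-b[2]
    f=lambda u,v:(1e3*np.array([x+np.cos(a)*u-np.sin(a)*v+.03,y+np.sin(a)*u+np.cos(a)*v+.115])).round(1)
    print("tile in ledge mm: score",f(0,-.025),"front",f(-.03,-.06),"rear",f(-.03,.06),"yaw",a)
E
python3 - <<'E'
from h import *
import pickle
c,im=pickle.load(open("w1.pkl","rb"))
k=.7
b={n:(u*k,v*k) for n,(u,v) in dict(tl=(178,124),tr=(492,115),fl=(188,254),fr=(490,248),bl=(201,294)).items()}
t={n:(u*k,v*k) for n,(u,v) in dict(A=(234,147),B=(402,145),C=(403,230),D=(240,232),S1=(353,145),S2=(355,231)).items()}
t2=sub(im,{n:t[n] for n in "ABCD"}); b2=sub(im,{n:b[n] for n in("tl","tr","bl")})
print(t2,b2)
b.update(b2);t.update(t2)
B,rb=fit(c,b,BM);T,rt=fit(c,t,TM);print(B,rb.tolist(),T,rt.tolist());rel(B,T);np.save("B.npy",B)
s=manip.get_state();print(s["position"],s["orientation"],s["time"])
E
```

```text
{'A': [163.39439392089844, 102.41643524169922], 'B': [280.2503967285156, 100.7438735961914], 'C': [280.8866882324219, 160.40428161621094], 'D': [169.51194763183594, 161.51556396484375]} {'tl': [123.31499481201172, 86.52285766601562], 'tr': [344.11248779296875, 80.32256317138672], 'bl': [140.36656188964844, 205.4207000732422]}
[0.48232225 0.13602497 0.07824487] [[0.3, -0.1], [-0.3, 0.2], [-0.1, -0.1], [-0.2, -0.2], [0.4, 0.0]] [0.49712189 0.14847003 0.06502091] [[0.8, 0.6], [0.2, 0.8], [-0.2, -0.3], [0.4, -0.5], [-0.8, 0.3], [-0.3, -1.4]]
tile in ledge mm: score [ 45.4 101.3] front [14.9 66.7] rear [ 16.5 186.6] yaw -0.013223958586574006
[0.44127783 0.08585447 0.24808005] [-3.14016484e+00 -9.39463176e-02  5.69829583e-04] 2.05
```

Converted, -0.018 rad is -0.0057.

```bash
cat >> h.py <<'E'
def go(x,y,z):
    """tool-axes displacement (mm) to board-frame target (mm), after aligning yaw; rz needed"""
    B=np.load("B.npy");s=manip.get_state();R=cv2.Rodrigues(np.array(s["orientation"],float))[0]
    c,n=np.cos(B[2]),np.sin(B[2]);p=np.array([B[0]+(c*x-n*y)/1e3,B[1]+(n*x+c*y)/1e3,z/1e3])
    q=np.array(s["position"])-[B[0],B[1],0]
    print("at board",[round(1e3*v,1) for v in(c*q[0]+n*q[1],-n*q[0]+c*q[1],q[2])],"need tool",(1e3*R.T@(p-s["position"])).round(1),"rz",np.arctan2(R[1,0],R[0,0])-B[2],"tilt",R[2].round(4),s["time"])
E
```

Call:
{"name": "tcp_steps", "arguments": {
  "increments": {"segments":[[0, 0, 0, 0, 0, -0.0057], [0, 0, 0, 0, 0, 0]]}
}}

```text
time: 2.25
position: [0.4414, 0.0858, 0.2483]
orientation: [-3.139, -0.121, 0.0]
wrist_force: [0.1, -0.3, 0.4]
finger_gap: -0.0
grip_force: 0.0
```

```bash
python3 -c "
from h import *
go(70,11,100);go(70,11,51)"
```

```text
at board [np.float64(-44.7), np.float64(-46.9), np.float64(248.3)] need tool [114.6 -58.  148.3] rz -0.001385038497447491 tilt [-0. -0. -1.] 2.25
at board [np.float64(-44.7), np.float64(-46.9), np.float64(248.3)] need tool [114.6 -58.  197.3] rz -0.001385038497447491 tilt [-0. -0. -1.] 2.25
```

Converted, 0.045 m is 0.9, 0.04 m is 0.8.

Call:
{"name": "tcp_steps", "arguments": {
  "increments": {"segments":[[0.76, -0.38, 0, 0, 0, 0], [0.76, -0.38, 0, 0, 0, 0], [0.772, -0.4, 0, 0, 0, 0], [0, 0, 0.9, 0, 0, 0], [0, 0, 0.9, 0, 0, 0], [0, 0, 0.9, 0, 0, 0], [0, 0, 0.8, 0, 0, 0], [0, 0, 0.44, 0, 0, 0], [0, 0, 0, 0, 0, 0], [0, 0, 0, 0, 0, 0]]}
}}

```text
time: 3.25
position: [0.5513, 0.1523, 0.0509]
orientation: [3.139, 0.119, -0.001]
wrist_force: [0.9, 0.3, -0.2]
finger_gap: 0.002
grip_force: 0.0
```

```bash
python3 -c "
from h import *
go(41,11,51)"
```

```text
at board [np.float64(70.1), np.float64(10.9), np.float64(50.9)] need tool [-29.1  -0.1  -0.1] rz -0.0021615207059953873 tilt [-7.e-04  1.e-04 -1.e+00] 3.25
```

Converted, -0.008 m is -0.16, -0.006 m is -0.12.

Call:
{"name": "tcp_steps", "arguments": {
  "increments": {"segments":[[-0.16, 0, 0, 0, 0, 0], [-0.12, 0, 0, 0, 0, 0], [-0.1, 0, 0, 0, 0, 0], [-0.08, 0, 0, 0, 0, 0], [-0.06, 0, 0, 0, 0, 0], [0, 0, 0, 0, 0, 0]]}
}}

```text
time: 3.85
position: [0.525, 0.1505, 0.0515]
orientation: [-3.139, -0.119, -0.0]
wrist_force: [0.4, -0.1, 0.2]
finger_gap: -0.003
grip_force: 0.0
```

Call:
{"name": "tcp_steps", "arguments": {
  "increments": {"segments":[[-0.04, 0, 0, 0, 0, 0], [0, 0, 0, 0, 0, 0]]}
}}

```text
time: 4.05
position: [0.5234, 0.1504, 0.0515]
orientation: [-3.139, -0.119, -0.0]
wrist_force: [-0.1, -0.4, 0.6]
finger_gap: -0.0
grip_force: 0.2
```

Call:
{"name": "tcp_steps", "arguments": {
  "increments": {"segments":[[-0.04, 0, 0, 0, 0, 0], [0, 0, 0, 0, 0, 0]]}
}}

```text
time: 4.25
position: [0.5218, 0.1503, 0.0515]
orientation: [-3.139, -0.119, -0.002]
wrist_force: [2.7, 1.6, -1.0]
finger_gap: 0.002
grip_force: 1.2
```

Converted, -0.0015 m is -0.03.

Call:
{"name": "tcp_steps", "arguments": {
  "increments": {"segments":[[-0.03, 0, 0, 0, 0, 0], [0, 0, 0, 0, 0, 0]]}
}}

```text
time: 4.45
position: [0.5216, 0.1503, 0.0522]
orientation: [-3.139, -0.119, -0.007]
wrist_force: [4.5, 1.3, -0.6]
finger_gap: 0.004
grip_force: 2.7
```

```bash
python3 -c "
from h import *
import pickle
c=P('wrist');im=manip.grab_frame('wrist');pickle.dump((c,im),open('w2.pkl','wb'))
cv2.imwrite('pics/w2.png',cv2.resize(im[:,:,::-1],(800,600),interpolation=cv2.INTER_CUBIC))
go(41,11,51)"
```

```text
at board [np.float64(40.3), np.float64(11.2), np.float64(52.2)] need tool [0.7 0.2 1.3] rz -0.0024721528592322323 tilt [ 4.4e-03 -4.0e-04 -1.0e+00] 4.5
```

View pics/w2.png

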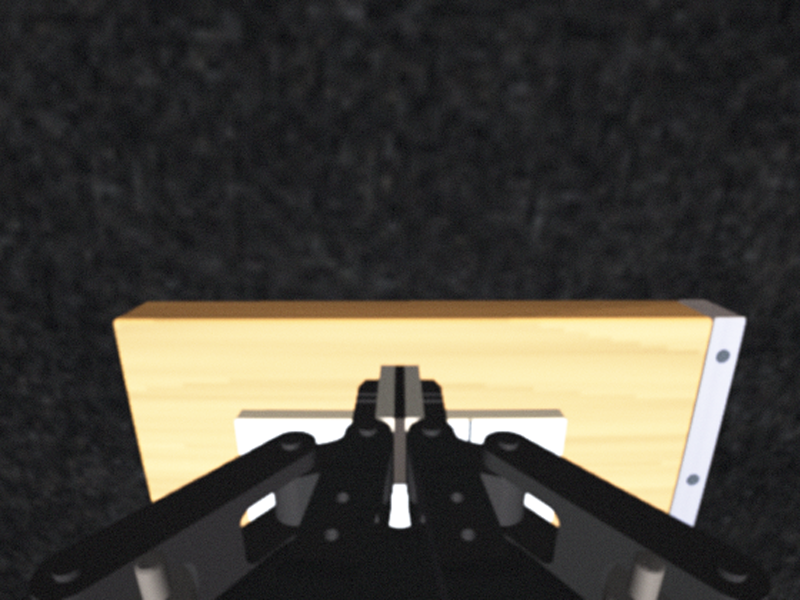

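Converted, -0.04 m is -0.8, -0.03 m is -0.6.

Call:
{"name": "tcp_steps", "arguments": {
  "increments": {"segments":[[0.3, 0, 0, 0, 0, 0], [0.1, 0, -0.6, 0, 0, 0], [-0.2, -0.8, 0, 0, 0, 0], [-0.8, -0.6, 0, 0, 0, 0], [-0.26, -0.4, 0, 0, 0, 0], [0, 0, 0.6, 0, 0, 0], [0, 0, 0, 0, 0, 0]]}
}}

```text
time: 5.2
position: [0.4663, 0.2358, 0.0477]
orientation: [3.136, 0.121, -0.013]
wrist_force: [-0.5, -0.3, 0.1]
finger_gap: 0.0
grip_force: 0.0
```

```bash
python3 -c "
from h import *
go(-3,100,51)"
```

```text
at board [np.float64(-8.2), np.float64(100.8), np.float64(47.7)] need tool [ 5.2  0.8 -3.3] rz -0.000877397685088474 tilt [-0.0084  0.0026 -1.    ] 5.2
```

Converted, 0.004 m is 0.08, -0.003 m is -0.06.

Call:
{"name": "tcp_steps", "arguments": {
  "increments": {"segments":[[0.08, 0.02, -0.06, 0, 0, 0], [0, 0, 0, 0, 0, 0], [0, 0, 0, 0, 0, 0]]}
}}

```text
time: 5.5
position: [0.4757, 0.2358, 0.0558]
orientation: [-3.139, -0.117, -0.003]
wrist_force: [-0.4, -0.4, 0.4]
finger_gap: -0.0
grip_force: 0.0
```

```bash
python3 -c "
from h import *
go(-3,85,51)"
```

```text
at board [np.float64(1.2), np.float64(100.0), np.float64(55.8)] need tool [-4.2 15.   4.8] rz -0.003559350679635198 tilt [ 2.1e-03 -7.0e-04 -1.0e+00] 5.5
```

Converted, 0.01 m is 0.2, 0.008 m is 0.16.

Call:
{"name": "tcp_steps", "arguments": {
  "increments": {"segments":[[-0.06, 0, 0.096, 0, 0, 0], [0, 0, 0, 0, 0, 0], [0, 0.2, 0, 0, 0, 0], [0, 0.16, 0, 0, 0, 0], [0, 0.16, 0, 0, 0, 0], [0, 0.16, 0, 0, 0, 0], [0, 0.16, 0, 0, 0, 0], [0, 0, 0, 0, 0, 0]]}
}}

```text
time: 6.3
position: [0.4745, 0.1927, 0.0495]
orientation: [3.139, 0.117, -0.0]
wrist_force: [0.8, 0.9, 0.0]
finger_gap: 0.002
grip_force: 0.0
```

```bash
python3 -c "
from h import *
import pickle
c=P('top');im=manip.grab_frame('top')
go(-1,-15,51)
c=P('wrist');im=manip.grab_frame('wrist')
cv2.imwrite('pics/w3.png',cv2.resize(im[:,:,::-1],(800,600),interpolation=cv2.INTER_CUBIC))"
```

```text
at board [np.float64(-3.3), np.float64(57.5), np.float64(49.6)] need tool [ 2.5 72.5 -1.4] rz -0.0035045462406371464 tilt [ 0.e+00  1.e-04 -1.e+00] 6.35
```

View pics/w3.png

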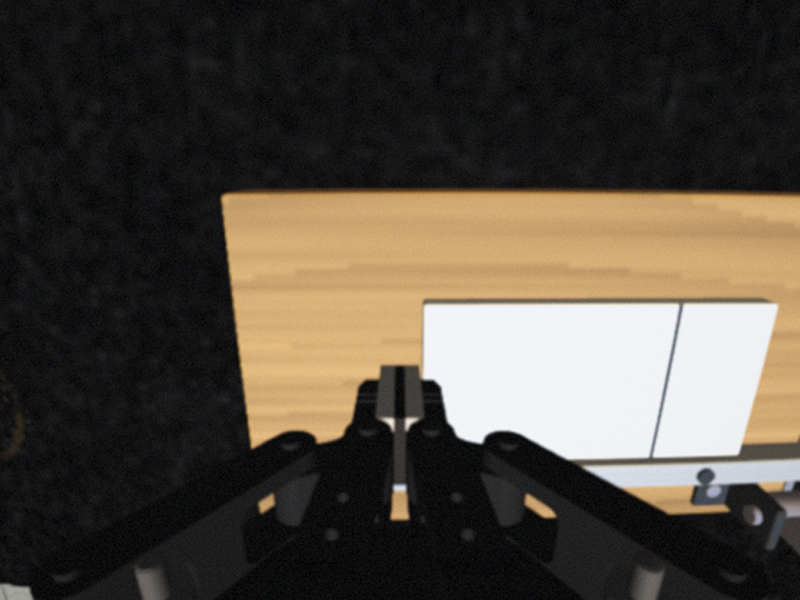

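```bash
python3 -c "
from h import *
B=np.load('B.npy');c=P('wrist');k=.7
T,r=fit(c,{n:(u*k,v*k) for n,(u,v) in dict(A=(424,300),B=(777,304),C=(741,456),S1=(681,303),S2=(653,458)).items()},TM);print(r.tolist());rel(B,T)"
```

```text
[[1.9, 1.7], [0.8, -0.1], [-2.9, -1.4], [0.1, 0.3], [-2.7, -1.3]]
tile in ledge mm: score [29.4 79.3] front [-0.9 44.6] rear [1.000e-01 1.646e+02] yaw -0.008233645285572896
```

Converted, 0.01 m is 0.2, 0.008 m is 0.16.

Call:
{"name": "tcp_steps", "arguments": {
  "increments": {"segments":[[0.02, 0.16, -0.01, 0, 0, 0], [0, 0.2, 0, 0, 0, 0], [0, 0.2, 0, 0, 0, 0], [0, 0.2, 0, 0, 0, 0], [0, 0.2, 0, 0, 0, 0], [0, 0.2, 0, 0, 0, 0], [0, 0.14, 0, 0, 0, 0], [0, 0.1, 0, 0, 0, 0], [0, 0, 0, 0, 0, 0], [0, 0, 0, 0, 0, 0]]}
}}

```text
time: 7.4
position: [0.4806, 0.1238, 0.0498]
orientation: [3.139, 0.119, -0.001]
wrist_force: [-0.6, -0.6, 0.3]
finger_gap: 0.0
grip_force: 0.0
```

```bash
python3 -c "
from h import *
go(-2,-22,51)
c=P('wrist');im=manip.grab_frame('wrist')
cv2.imwrite('pics/w4.png',cv2.resize(im[:,:,::-1],(800,600),interpolation=cv2.INTER_CUBIC))"
```

```text
at board [np.float64(-2.7), np.float64(-12.1), np.float64(49.8)] need tool [ 0.7  9.9 -1.2] rz -0.0024974157540127717 tilt [-4.e-04  4.e-04 -1.e+00] 7.4
```

View pics/w4.png

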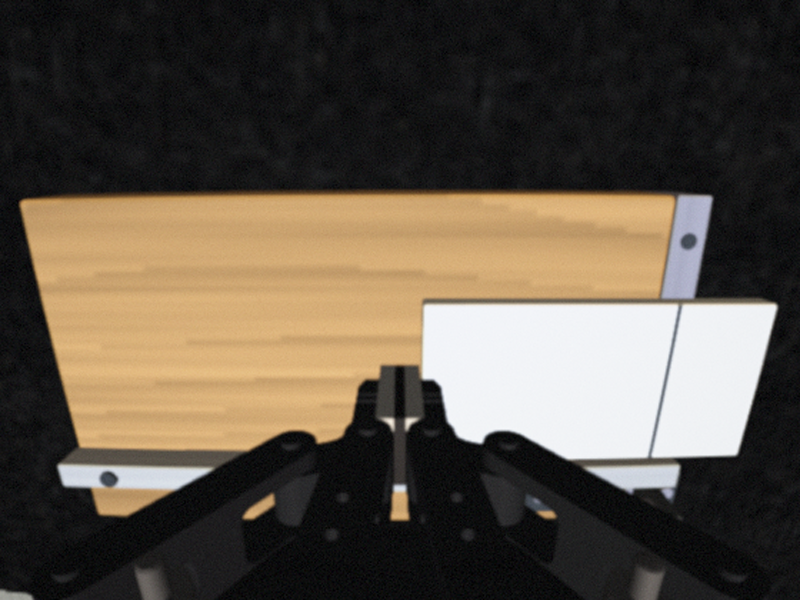

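```bash
python3 -c "
from h import *
B0=np.load('B.npy');c=P('wrist');k=.7
B,r=fit(c,{n:(u*k,v*k) for n,(u,v) in dict(tl=(22,202),tr=(713,196),fr=(679,462)).items()},BM);print(B0,B,r.tolist())
T,r=fit(c,{n:(u*k,v*k) for n,(u,v) in dict(A=(423,301),B=(777,304),C=(739,456),S1=(681,304),S2=(651,458)).items()},TM);print(r.tolist());rel(B0,T);rel(B,T)"
```

```text
[0.48232225 0.13602497 0.07824487] [0.48166184 0.13577204 0.08082395] [[0.1, -0.3], [-1.1, -0.0], [1.0, 0.3]]
[[2.9, 1.6], [0.6, 0.2], [-1.6, -1.3], [-0.1, -0.0], [-1.3, -1.2]]
tile in ledge mm: score [29.7  9.4] front [ -0.5 -25.4] rear [ 0.3 94.6] yaw -0.006450610914816454
tile in ledge mm: score [30.1  9.6] front [ -0.2 -25.1] rear [ 0.9 94.9] yaw -0.009029686722745081
```

Converted, -0.05 m is -1, -0.04 m is -0.8.

Call:
{"name": "tcp_steps", "arguments": {
  "increments": {"segments":[[0, 0.08, -0.01, 0, 0, 0], [0, 0.07, 0, 0, 0, 0], [0, 0.04, 0, 0, 0, 0], [0, 0, 0, 0, 0, 0], [0, 0, 0, 0, 0, 0], [0, -0.3, 0, 0, 0, 0], [0, -0.1, -0.8, 0, 0, 0], [0, 0, -1, 0, 0, 0], [0.2, 0, -1, 0, 0, 0], [0, 0, -0.8, 0, 0, 0], [0, 0, 0, 0, 0, 0], [0, 0, 0, 0, 0, 0]]}
}}

```text
time: 8.65
position: [0.4904, 0.1354, 0.231]
orientation: [-3.139, -0.119, -0.005]
wrist_force: [-0.2, 0.7, -0.8]
finger_gap: -0.001
grip_force: 0.0
```

```bash
python3 -c "
from h import *
go(41,-85,51)
c=P('wrist');im=manip.grab_frame('wrist')
cv2.imwrite('pics/w5.png',cv2.resize(im[:,:,::-1],(800,600),interpolation=cv2.INTER_CUBIC))"
```

```text
at board [np.float64(8.0), np.float64(-1.3), np.float64(231.0)] need tool [ 32.7  83.7 180.1] rz -0.0023161248212789226 tilt [ 2.9e-03 -1.0e-04 -1.0e+00] 8.65
```

View pics/w5.png

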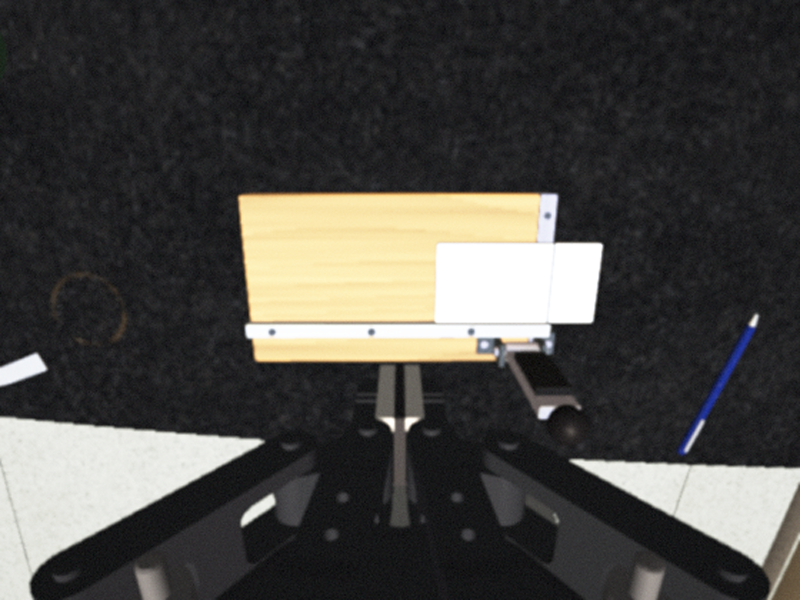

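```bash
python3 -c "
from h import *
im=cv2.resize(cv2.imread('pics/w5.png'),(560,420),interpolation=cv2.INTER_AREA)
B0=np.load('B.npy');c=P('wrist');k=.7
b={n:(u*k,v*k) for n,(u,v) in dict(tl=(239,195),tr=(557,195),fl=(246,324),fr=(551,325),bl=(255,361)).items()}
t={n:(u*k,v*k) for n,(u,v) in dict(A=(436,242),B=(602,243),C=(594,323),D=(435,323),S1=(554,243),S2=(548,322)).items()}
t2=sub(im,{n:t[n] for n in 'AB'});print(t2);t.update(t2);b.update(sub(im,{n:b[n] for n in ('tl','tr','bl')}))
B,r=fit(c,b,BM);print(B0,B,r.tolist())
T,r=fit(c,t,TM);print(r.tolist());rel(B0,T);rel(B,T)
o=np.array([B[0],B[1],0]);n=np.sin(B[2]);cc=np.cos(B[2])
print('ball z',[ (lambda p:(round(1e3*(cc*(p[0]-o[0])+n*(p[1]-o[1]))),round(1e3*(-n*(p[0]-o[0])+cc*(p[1]-o[1])))))(atz(c,566*k,424*k,z)) for z in (.14,.148,.155)])"
```

```text
{'A': [305.9052429199219, 169.98255920410156], 'B': [421.49920654296875, 170.3657989501953]}
[0.48232225 0.13602497 0.07824487] [0.48065574 0.1357003  0.07710545] [[-0.1, -0.6], [0.8, 0.2], [-0.4, 0.7], [-0.1, -0.5], [-0.1, 0.4]]
[[0.2, 0.7], [0.1, 0.1], [-1.1, -1.1], [0.5, -0.3], [0.5, 0.3], [-0.6, -0.1]]
tile in ledge mm: score [28.7  1.4] front [ -1.2 -33.6] rear [-1.5 86.4] yaw 0.002689760543019712
tile in ledge mm: score [30.6  1.6] front [  0.7 -33.5] rear [ 0.2 86.5] yaw 0.003829180136151994
ball z [(-54, -94), (-49, -91), (-44, -88)]
```

Converted, 0.043 m is 0.86, 0.04 m is 0.8.

Call:
{"name": "tcp_steps", "arguments": {
  "increments": {"segments":[[-0.62, 0.6, 0, 0, 0, 0], [-0.62, 0.6, 0, 0, 0, 0], [-0.62, 0.62, 0, 0, 0, 0], [0, 0, 0, 0, 0, 0], [0, 0, 0.86, 0, 0, 0], [0, 0, 0.8, 0, 0, 0], [0, 0, 0, 0, 0, 0], [0, 0, 0, 0, 0, 0]]}
}}

```text
time: 9.5
position: [0.403, 0.0378, 0.1453]
orientation: [-3.139, -0.12, 0.006]
wrist_force: [-0.2, -0.1, 0.7]
finger_gap: 0.002
grip_force: 0.0
```

```bash
python3 -c "
from h import *
go(-85,-92,145)"
```

```text
at board [np.float64(-86.7), np.float64(-91.7), np.float64(145.3)] need tool [1.7 0.2 0.3] rz -0.002087245488865519 tilt [-3.9e-03 -6.0e-04 -1.0e+00] 9.5
```

Call:
{"name": "tcp_steps", "arguments": {
  "increments": {"segments":[[0.2, 0, 0, 0, 0, 0], [0.08, 0, 0, 0, 0, 0], [0.08, 0, 0, 0, 0, 0], [0.1, 0, 0, 0, 0, 0], [0.1, 0, 0, 0, 0, 0], [0.1, 0, 0, 0, 0, 0], [0.1, 0, 0, 0, 0, 0], [0.1, 0, 0, 0, 0, 0], [0.1, 0, 0, 0, 0, 0], [0, 0, 0, 0, 0, 0]]}
}}

```text
time: 10.5
position: [0.4524, 0.0411, 0.1466]
orientation: [-3.139, -0.119, -0.0]
wrist_force: [-0.2, -0.2, -0.1]
finger_gap: -0.003
grip_force: 0.0
```

```bash
python3 -c "
from h import *
go(-25,-92,145)"
```

```text
at board [np.float64(-37.3), np.float64(-92.3), np.float64(146.6)] need tool [12.3 -0.3  1.6] rz -0.002442600956015603 tilt [ 2.e-04 -0.e+00 -1.e+00] 10.5
```

Converted, -0.04 m is -0.8, -0.02 m is -0.4.

Call:
{"name": "tcp_steps", "arguments": {
  "increments": {"segments":[[0.12, 0, 0, 0, 0, 0], [0.12, 0, 0, 0, 0, 0], [0, 0, 0, 0, 0, 0], [-0.2, 0, -0.4, 0, 0, 0], [-0.4, 0, -0.8, 0, 0, 0], [0, 0, -0.8, 0, 0, 0], [0, 0, 0, 0, 0, 0], [0, 0, 0, 0, 0, 0], [0, 0, 0, 0, 0, 0], [0, 0, 0, 0, 0, 0], [0, 0, 0, 0, 0, 0], [0, 0, 0, 0, 0, 0]]}
}}

```text
time: 11.7
position: [0.4335, 0.0398, 0.2456]
orientation: [-3.139, -0.119, 0.003]
wrist_force: [-0.2, 0.5, 0.0]
finger_gap: -0.001
grip_force: 0.0
```

Call:
{"name": "tcp_steps", "arguments": {
  "increments": {"segments":[[0, 0, 0, 0, 0, 0], [0, 0, 0, 0, 0, 0], [0, 0, 0, 0, 0, 0], [0, 0, 0, 0, 0, 0], [0, 0, 0, 0, 0, 0], [0, 0, 0, 0, 0, 0], [0, 0, 0, 0, 0, 0], [0, 0, 0, 0, 0, 0], [0, 0, 0, 0, 0, 0], [0, 0, 0, 0, 0, 0], [0, 0, 0, 0, 0, 0], [0, 0, 0, 0, 0, 0]]}
}}

```text
time: 12.9
position: [0.4338, 0.0398, 0.2466]
orientation: [-3.139, -0.119, -0.0]
wrist_force: [-0.2, -0.8, 0.1]
finger_gap: 0.0
grip_force: 0.0
```

Call:
{"name": "tcp_steps", "arguments": {
  "increments": {"segments":[[0, 0, 0, 0, 0, 0], [0, 0, 0, 0, 0, 0], [0, 0, 0, 0, 0, 0], [0, 0, 0, 0, 0, 0], [0, 0, 0, 0, 0, 0], [0, 0, 0, 0, 0, 0], [0, 0, 0, 0, 0, 0], [0, 0, 0, 0, 0, 0]]}
}}

```text
time: 13.7
position: [0.4338, 0.0398, 0.2466]
orientation: [-3.139, -0.119, -0.0]
wrist_force: [-0.0, 0.3, 0.8]
finger_gap: -0.003
grip_force: 0.0
```

```bash
python3 -c "
from h import *
go(0,0,145)
c=P('wrist');im=manip.grab_frame('wrist')
cv2.imwrite('pics/w6.png',cv2.resize(im[:,:,::-1],(800,600),interpolation=cv2.INTER_CUBIC))"
```

```text
at board [np.float64(-55.9), np.float64(-92.2), np.float64(246.6)] need tool [ 55.7 -92.3 101.6] rz -0.0024553478331783563 tilt [ 0. -0. -1.] 13.7
```

View pics/w6.png

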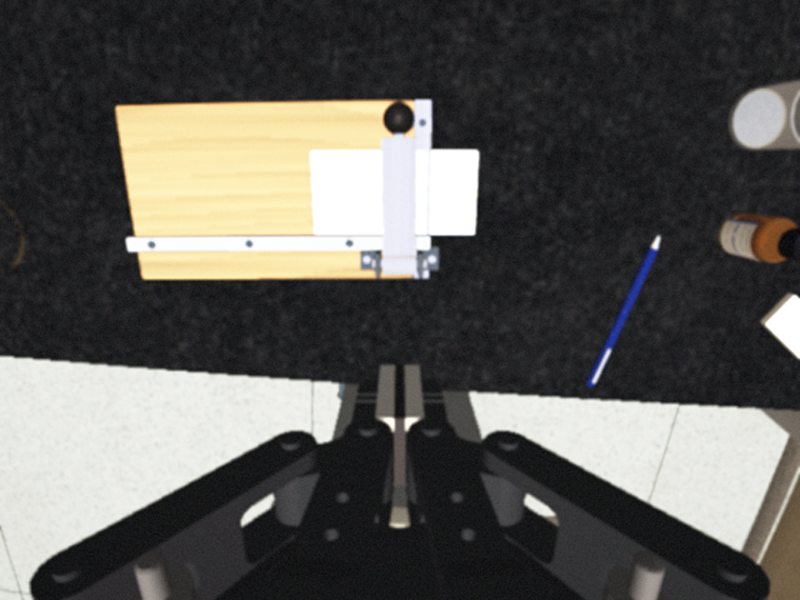

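```bash
python3 -c "
from h import *
c=P('wrist');k=.7
b={n:(u*k,v*k) for n,(u,v) in dict(tl=(116,106),tr=(432,100),fl=(127,237),fr=(430,236),bl=(142,279)).items()}
t={n:(u*k,v*k) for n,(u,v) in dict(A=(310,150),B=(478,150),C=(476,235),D=(314,235),S1=(429,150),S2=(429,235)).items()}
B,r=fit(c,b,BM);print(r.tolist())
T,r=fit(c,t,TM);print(r.tolist());rel(B,T);rel(np.load('B.npy'),T)
cc,n=np.cos(B[2]),np.sin(B[2])
for a in(-.1,0,.1,.3):
    x=-.049+.1*np.cos(a);y=-.092;print(a,proj(c,[B[0]+cc*x-n*y,B[1]+n*x+cc*y,.048+.1*np.sin(a)])/k)"
```

```text
[[-0.1, -0.2], [-0.5, 0.5], [-0.1, 0.3], [0.1, -0.2], [0.6, -0.6]]
[[0.5, 0.8], [0.0, 0.4], [-1.1, -0.7], [0.9, -0.4], [0.2, 0.3], [-0.7, -0.7]]
tile in ledge mm: score [30.7  1.4] front [  0.7 -33.6] rear [ 0.5 86.4] yaw 0.0019113814316366606
tile in ledge mm: score [30.2  1.3] front [  0.2 -33.7] rear [ 0.3 86.3] yaw -0.00037283245843929
-0.1 [399.14508698 121.12121978]
0 [399.1459998  118.98550587]
0.1 [399.14862374 118.31007226]
0.3 [399.15951934 121.94343402]
```

```bash
python3 -c "
from cell import manip
print(manip.sign_off())"
```

```text
the job is handed in; nothing more can be done
None
```

The job is handed in: the tile is flush on the fence (within about 1 mm) with its score line about 1.4 mm from the ledge's edge. The hold-down arm looks level on the tile in the last picture, though I had no direct reading of the pad's contact force. The robot stood clear and never went near the bystanders.

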